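# Set the dosing console's faders and switch it on

### The job

The amber reagent bottle has been left on the dosing console: first lift it off and stand it upright, wholly on the round green pad, without dropping it or disturbing the glassware around. Then slide the blue and the yellow fader each until the white line on its cap stands over the lit green line across its track. Only then slide the red switch fully to the left (towards the faders) to start the console, and leave everything so.

Things in the scene. Friction and masses are not known exactly. Their poses are not given: they have to be found in the camera images.
- console: Fixed white console, 260 x 260 x 55 mm high. Origin on the bench under the middle of the fader tracks; the box spans x -110..+150, y -130..+130 mm. Deck at z 55 mm; a grey display housing 20 mm higher covers x +100..+150. x points away from the robot along the tracks, y left, z up; turned by up to about 0.3 rad. Blue track at y +80, yellow at y 0: cap centres run x -70..+70 mm.
- blue_grip (a point): Centre of the top of the blue fader cap, 87.5 mm above the bench (axes as the console's). The cap is 18 mm along the track (x), 22 mm wide (y), 32 mm high from the deck, with a white line across the middle of its top. It slides only along console x, with about 2 N of friction, and stays where it is left.
- yellow_grip (a point): Centre of the top of the yellow fader cap; same size and motion as the blue one.
- blue_line (a point): Middle of the lit green line across the blue track, flush with the deck (height 55 mm): a bar 5 mm (x) by 54 mm (y). It marks where the blue cap's white line must stand, and cannot be moved by hand. It lies farther from the robot than the cap's start.
- yellow_line (a point): The same for the yellow track.
- switch_grip (a point): Centre of the top of the red slide switch's cap, 79.5 mm above the bench; the cap is 22 mm (x) by 16 mm (y) and 24 mm high from the deck. It slides only along console y (centre at console x -30 mm, y -105 to -65 mm), with about 2 N of friction.
- run_switch (a joint): Travel of the red switch in m: 0 = off (right end, towards -y), 0.040 = on (left end stop, towards +y, nearer the faders).
- bottle: Loose amber reagent bottle, about 200 g, standing on the deck over or between the fader tracks. Origin at the centre of its underside, z up. Round body 56 mm in diameter, straight up to 78 mm, shoulder to 88 mm, blue cap 34 mm in diameter up to 110 mm.
- pad: Fixed round flat pad, black with green centre, 100 mm in diameter and 6 mm high, on the bench to one side of the console. Origin at the centre of its underside.
- wash_bottle: Bystander: white plastic bottle with red cap, 66 mm in diameter, 180 mm high, standing loose on the bench. Origin at the centre of its underside.
- cylinder: Bystander: graduated cylinder, 28 mm tube on a 64 mm round foot, 190 mm high, loose. Origin at the centre of its underside.
- beaker: Bystander: glass beaker, 68 mm in diameter, 90 mm high, loose. Origin at the centre of its underside.

How it is judged:
By the outcome, as a careful person would: the job done as asked, in the order asked, and still so for the second after the job is handed in, with the robot touching nothing.
It also fails if it takes over 72 s, if anything falls off the work surface, if the arm or the gripper's body presses on something with over 40 N, if the wrist force passes 120 N, or if a joint passes its speed limit or range.

### The arm

A 6-joint arm with a two-finger parallel gripper is mounted at the origin on the work surface. World frame = base frame: x ahead of the robot, y to its left, z up, the work surface at z = 0. Lengths are in m, angles in rad, forces in N, time in s.
With the tool pointing down it reaches from about 0.375 to 0.9 m from the base axis. Payload 3.1 kg.
Tool frame: the origin (TCP) lies at the very end of the fingers, on their centre line; the grasp point (between the pads) lies 19 mm behind it; z points along the fingers, y is the line along which they close (so a half turn about z gives the same grasp; the last joint's range is limited). The gripper opens to 85 mm and grips with 20 to 120 N. Pads are 22 mm wide; open, the fingers measure 114 mm over their backs; the gripper's body (76 mm by 85 mm) begins 54 mm behind the grasp point. The pads swing forward as they close: fully open they stand 13 mm farther back than shut.
Start: joints at [-1.421, 0.527, 1.433, -0, 1.181, -0.178], TCP at [0.202, -0.591, 0.231] pointing down, gripper open.
Joint ranges: [-3.08, 3.08], [-0.75, 2.2], [0.22, 2.44], [-1.43, 4.57], [0, 2.65], [-2.85, 2.85]. Speed limits (rad/s): [2.79, 2.79, 3.14, 3.14, 3.14, 3.14].

### API

Orientations are given as a unit quaternion [x, y, z, w].
In Python, from station import sense, snapshot, camera_params, sign_off gives the robot as it stands.
- The arm moves only by the shell command python3 -m handwheel 'ROWS' [OPENING] [FORCE]. ROWS is JSON, a list that holds one entry, the list of rows, each a list of 4 numbers: the shift along the tool's x, y, z in units of 25 mm (1.0 is 25 mm), then the turn about the tool's z in units of 6 degrees (1.0 is 6 degrees). A call has 1 to 20 rows; each row shifts and turns the commanded pose from where the row before left it, along the tool's axes as they then stand; what a row does not reach is not made up. A row lasts 1/8 s, in which the tool goes at most 62.5 mm and 10.7 degrees, less where a joint would pass 70% of its speed; a pose out of reach is approached as far as the arm can. A call is refused whole if a number of a shift passes 1 or a number of a turn 1, either way. A call with a gripper value outside its range is refused whole. OPENING is the finger opening in mm, from 0 to 85.4, set as the call begins (- or left out, the last holds). The fingers move at their own pace and stop on an object; FORCE is the grip in N (left out, the last holds). Time passes only in rows, so rows that do not move let the fingers close. It gives the time, the measured TCP pose, the force, the opening and the grip force at its end, in the units of the state.
- sense(): the state, without advancing time (a new reading comes with each control period).
- snapshot(name): name is "scene" or "top"; returns (picture, depth): 384x512x3 uint8, red, green, blue; 384x512 float32, m along the optical axis (not along the pixel's ray), 0 where there is no reading.
- camera_params(name): a dict with "mtx" (3x3 intrinsics, pixels), "D" ([k1, k2, p1, p2, k3] as OpenCV has them; the pictures are not rectified), "extrinsics" (4x4, takes a point from camera to world coordinates). Camera axes: x right, y up, looking along -z (the intrinsics and any distortion apply to the point x, -y, -z); pixel columns grow to the right and rows downward; lengths in m; the calibration is good to about 2 mm. A picture is of the moment at which its call begins. camera_params takes no time and is no camera call.
- sign_off(): hands the job in; it is judged then, once.
The state is a dict: "t": time; "q": joint angles; "qd": joint speeds; "tau": joint torques, N m; "tcp_pos": TCP position; "tool_rot": TCP orientation; "force": force on the tool from outside, world axes, zero at the start; "ft_torque": the same for the moment, N m; "finger_gap": opening from 0.0 (shut) to 1.0 (fully open); "gripper_force": force on a finger pad.
Only numpy, scipy, OpenCV 4.12 (cv2) and the standard library are available. Lean on these libraries where they do the work, as an engineer would, in place of code of your own. Each camera call takes 0.05 s, during which the arm holds its last target. There are 200 camera calls.

## Working session

There is one attempt and no reset: what is moved stays moved. The work goes in short steps, Python scripts to look and compute and a shell command to move; the robot and the scene stay as the last step left them, time stands still between calls to the robot, and variables do not carry over. Pictures are saved under pics/ and viewed, at most 10 in all, crops included, and the job is handed in when it is done.

```bash
ls; mkdir -p pics
python3 - <<'E'
from station import *
import cv2,numpy as np
for n in ("scene","top"):
    p,d=snapshot(n); cv2.imwrite(f"pics/{n}0.png",p[:,:,::-1]); np.savez(f"{n}0.npz",p=p,d=d)
    c=camera_params(n); print(n,np.round(c["mtx"],1).tolist(),c["D"],np.round(c["extrinsics"],3).tolist())
s=sense(); print(s["t"],s["tcp_pos"],s["tool_rot"])
E
```

```text
pics
scene [[404.0, 0.0, 259.5], [0.0, 404.0, 182.7], [0.0, 0.0, 1.0]] [0.03212873 0.         0.         0.         0.        ] [[-0.249, -0.655, 0.713, 1.125], [0.968, -0.172, 0.18, 0.171], [0.005, 0.735, 0.678, 0.64], [0.0, 0.0, 0.0, 1.0]]
top [[390.6, 0.0, 260.6], [0.0, 390.6, 195.2], [0.0, 0.0, 1.0]] [-0.09984822  0.          0.          0.          0.        ] [[0.025, 0.992, -0.125, 0.46], [-1.0, 0.025, 0.002, 0.028], [0.005, 0.125, 0.992, 0.77], [0.0, 0.0, 0.0, 1.0]]
0.1 [ 0.20173446 -0.59086551  0.23043715] [ 9.86515404e-01  1.63665478e-01  8.71869883e-06 -9.84208492e-04]
```

View pics/top0.png

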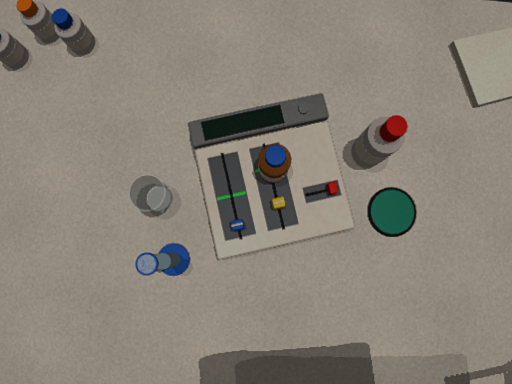

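View pics/scene0.png

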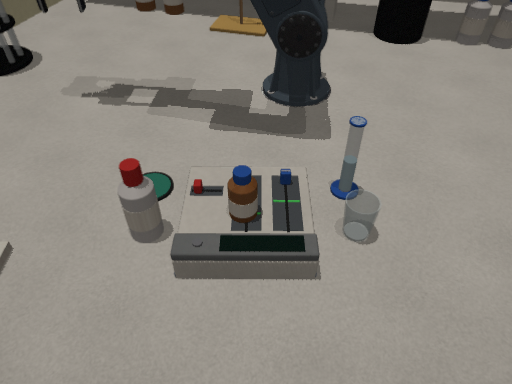

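The top view shows the blue cap at (237,225), its line at (231,196), the yellow cap at (279,203) and its line at about (257,172), half under the bottle. The switch is at (333,188), the bottle cap at (275,156) and the pad at (392,212). The wash bottle stands at (375,150), just beyond the pad. The scene view confirms this layout.

```bash
cat > h.py <<'E'
import cv2,numpy as np
from station import camera_params,snapshot,sense
def ray(n,uv):
    c=camera_params(n); u=cv2.undistortPoints(np.array([[uv]],float),c["mtx"],np.array(c["D"],float))[0,0]
    E=np.array(c["extrinsics"]); return E[:3,3],E[:3,:3]@np.array([u[0],-u[1],-1])
def onz(n,uv,z):
    o,d=ray(n,uv); return o+d*(z-o[2])/d[2]
def two(a,b):  # same point in scene (a) and top (b)
    (o,d),(p,e)=ray("scene",a),ray("top",b)
    s=np.linalg.lstsq(np.c_[d,-e],p-o,rcond=None)[0]; A=o+d*s[0];B=p+e*s[1]; return (A+B)/2,np.linalg.norm(A-B)
def proj(n,P):
    c=camera_params(n);E=np.linalg.inv(np.array(c["extrinsics"]));q=E[:3,:3]@P+E[:3,3]
    return cv2.projectPoints(np.array([[q[0],-q[1],-q[2]]]),np.zeros(3),np.zeros(3),c["mtx"],np.array(c["D"],float))[0].ravel()
HUE=dict(blue=(105,125),yellow=(20,32),red=(0,6),green=(50,70),pad=(70,90))
def blobs(p,col,smin=120,vmin=60,amin=8):
    h=cv2.cvtColor(p,cv2.COLOR_RGB2HSV); a,b=HUE[col]
    m=cv2.inRange(h,(a,smin,vmin),(b,255,255))
    k,l,st,ce=cv2.connectedComponentsWithStats(m)
    return [(np.round(ce[i],1),st[i].tolist()) for i in range(1,k) if st[i,4]>=amin],l
E
python3 - <<'E'
from h import *
for n in("scene","top"):
    p=np.load(n+"0.npz")["p"]
    for c in HUE:
        b,_=blobs(p,c)
        for ce,s in b: print(n,c,ce,s)
p=np.load("top0.npz")["p"]
cv2.imwrite("pics/crop0.png",cv2.resize(p[90:260,180:360,::-1],None,fx=4,fy=4,interpolation=cv2.INTER_CUBIC)[:600])
# deck outline
h=cv2.cvtColor(p,cv2.COLOR_RGB2HSV)
E
```

```text
scene blue [358.2 124.2] [350, 120, 17, 7, 42]
scene blue [241.6 174.8] [233, 166, 18, 19, 303]
scene blue [285.5 169. ] [282, 169, 8, 1, 8]
scene blue [285.  177.5] [280, 171, 11, 13, 126]
scene blue [340.7 189.7] [331, 180, 27, 20, 213]
scene red [130.7 171.9] [119, 158, 24, 29, 502]
scene red [197.4 185.6] [193, 179, 9, 14, 113]
scene green [278.8 200.5] [273, 200, 13, 2, 25]
scene green [293.  200.5] [287, 200, 13, 2, 26]
scene green [258.5 212.8] [257, 212, 4, 3, 10]
scene pad [159.7 182.9] [144, 173, 27, 24, 346]
top blue [59.4 15.8] [52, 9, 16, 15, 192]
top blue [275.1 155. ] [265, 145, 21, 21, 340]
top blue [236.  221.1] [230, 219, 13, 6, 43]
top blue [237.6 227.4] [232, 224, 12, 7, 49]
top blue [176.5 258.6] [159, 244, 31, 32, 486]
top blue [147.3 262.9] [136, 253, 22, 22, 114]
top yellow [278.  202.7] [272, 197, 14, 13, 118]
top red [396.1 125.5] [383, 115, 25, 22, 367]
top red [332.4 187.4] [327, 181, 11, 13, 107]
top green [256.5 170.5] [255, 169, 4, 4, 12]
top green [238.7 193.6] [232, 191, 14, 6, 49]
top green [223.7 197. ] [217, 194, 14, 6, 48]
top pad [392.  211.5] [371, 190, 43, 44, 1495]
```

View pics/crop0.png

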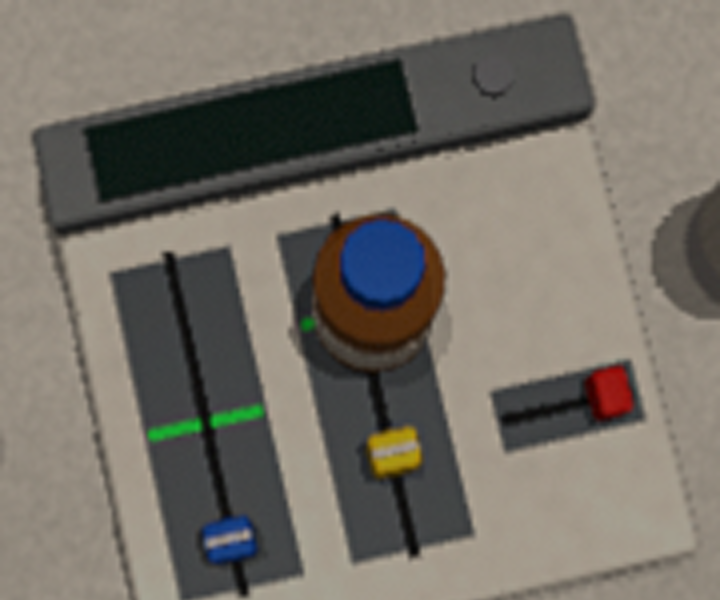

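Run:
```python
from h import *
T=lambda x,y,z:onz("top",(180+x/4-.375,90+y/4-.375),z)
r=lambda a:np.round(np.asarray(a)*1000,1)
s0,s1=T(168,256,.055),T(243,590,.055); y0=T(336,217,.055);y1=T(414,552,.055)
yaw=[np.arctan2(*(a-b)[[1,0]]) for a,b in((s0,s1),(y0,y1))]; g0,g1=T(148,435,.055),T(264,410,.055)
yaw.append(np.arctan2(*(g0-g1)[[1,0]])-np.pi/2); 
sw=T(504,420,.055)
p=np.load("top0.npz")["p"]
print("yaw",yaw, np.linalg.norm(s0-s1),np.linalg.norm(g0-g1))
bl=(g0+g1)/2; bc=T(229,539,.0875); yc=T(395,451,.0875); sg=T(610,390,.0795); cap=onz("top",(275.7,154.3),.110)
w=np.mean(yaw); ex=np.array([np.cos(w),np.sin(w),0]); ey=np.array([-ex[1],ex[0],0])
m=(s0+s1)/2; m2=(y0+y1)/2; O=((m-.08*ey)+m2)/2; O[2]=0
yg=T(307,325,.055)
pad=onz("top",(392,211.5),.006)
print("O",r(O),r(m),r(m2),"w",w)
print("bottle two:",two((241.8,168.5),(275.7,154.3)))
for n,P in dict(bl=bl,bc=bc,yc=yc,sg=sg,bottle=onz("top",(275.7,154.3),.165),ygreen=yg,pad=pad,sw=sw,wash=onz("top",(397,125),.18),cylfoot=onz("top",(174,259),.01),cyltop=onz("top",(147,263.5),.19)).items():
    print(n,"world",r(P),"console",r([(P-O)@ex,(P-O)@ey]))
# scene checks
for n,uv,z in (("bc",(285.5,172),.0875),("sg",(197.4,181.5),.0795),("bl",(286.5,200.7),.055),("pad",(158,184),.006),("yg",(258.5,212.8),.055)):
    P=onz("scene",uv,z);print("scene",n,r(P),r([(P-O)@ex,(P-O)@ey]))
# depth checks at top
d=np.load("top0.npz")["d"]; c=camera_params("top");E=np.array(c["extrinsics"])
for n,uv in (("bc",(237,225)),("deck",(300,190)),("cap",(275,154)),("pad",(392,212))):
    o,dd=ray("top",uv);print(n,r(o+dd*d[uv[1],uv[0]]))
```

```text
yaw [np.float64(0.2530185473424949), np.float64(0.24702177177315146), np.float64(0.23941312038033447)] 0.15966417518500012 0.054723439589686014
O [569.5   3.6   0. ] [549.8  81.3  55. ] [569.8   3.4  55. ] w 0.24648447983199362
bottle two: (array([0.60130899, 0.00542795, 0.16899685]), np.float64(0.001994068753267394))
bl world [549.   80.7  55. ] console [-1.1 79.9]
bc world [494.   66.6  87.5] console [-57.9  79.6]
yc world [534.4  -5.1  87.5] console [-36.2   0.2]
sg world [ 565.2 -101.6   79.5] console [ -29.9 -100.9]
bottle world [602.5   4.3 165. ] console [32.1 -7.3]
ygreen world [595.8  35.3  55. ] console [33.3 24.4]
pad world [ 530.5 -235.8    6. ] console [ -96.2 -222.6]
sw world [553.6 -56.9  55. ] console [-30.2 -54.7]
wash world [ 652.4 -187.   180. ] console [  33.9 -205. ]
cylfoot world [427.5 190.7  10. ] console [-92.1 216.1]
cyltop world [427.3 192.2 190. ] console [-91.9 217.6]
scene bc [498.2  68.8  87.5] [-53.3  80.7]
scene sg [ 564.1 -101.4   79.5] [ -30.9 -100.5]
scene bl [548.   82.8  55. ] [-1.6 82.1]
scene pad [ 521.5 -221.5    6. ] [-101.5 -206.5]
scene yg [595.  36.  55.] [32.6 25.3]
bc [492.9  66.3  87.4]
deck [561.7 -46.2  56.7]
cap [603.1   5.4 164.5]
pad [ 529.4 -235.1    8. ]
```

Heights, sizes and console coordinates are consistent across both views: yaw is about 0.247, the bottle is at (602,5) and the pad at (530,-236). I'll move above the bottle with the tool lined up with the console.

```bash
python3 -m handwheel '[[[0,0,0,0.79],[0.89,-0.8,0,0],[0.89,-0.8,0,0],[0.89,-0.8,0,0],[0.89,-0.8,0,0],[0.89,-0.8,0,0],[0.89,-0.8,0,0],[0.89,-0.8,0,0],[0.89,-0.8,0,0],[0.89,-0.8,0,0],[0.89,-0.8,0,0],[0.89,-0.8,0,0],[0.89,-0.8,0,0]]]' 85
python3 -m handwheel '[[[0.89,-0.8,0,0],[0.89,-0.8,0,0],[0.89,-0.8,0,0],[0.89,-0.8,0,0],[0.89,-0.8,0,0],[0.89,-0.8,0,0],[0.89,-0.8,0,0],[0.89,-0.8,0,0],[0.89,-0.8,0,0],[0.89,-0.8,0,0],[0.89,-0.8,0,0],[0.89,-0.8,0,0],[0,0,0,0],[0,0,0,0],[0,0,0,0]]]'
cat >> h.py <<'E'
def go(x,y,z):
    "units to a world target (m) in the present tool frame"
    from scipy.spatial.transform import Rotation as R
    s=sense(); M=R.from_quat(s["tool_rot"]).as_matrix(); 
    print("t",round(s["t"],2),"pos",np.round(s["tcp_pos"]*1000 if hasattr(s["tcp_pos"],"shape") else s["tcp_pos"],1),"xaxis deg",np.degrees(np.arctan2(M[1,0],M[0,0])).round(2),"F",np.round(s["force"],1),"gap",s["finger_gap"],s["gripper_force"])
    print("units",np.round(M.T@(np.array([x,y,z])-s["tcp_pos"])/.025,2))
E
python3 -c "from h import *;go(.602,.005,.098)"
```

```text
t: 1.72
tcp_pos: [0.4026, -0.2926, 0.231]
tool_rot: [0.992, 0.123, -0.0, -0.0]
force: [0.3, 0.3, -0.6]
finger_gap: 0.996
gripper_force: 0.0
t: 3.6
tcp_pos: [0.6022, 0.0033, 0.2312]
tool_rot: [0.993, 0.122, -0.0, 0.0]
force: [-0.1, -0.7, -0.6]
finger_gap: 0.995
gripper_force: 0.0
t 3.6 pos [602.2   3.3 231.2] xaxis deg 14.04 F [-0.1 -0.7 -0.6] gap 0.9946183614676646 0.0
units [ 0.01 -0.07  5.33]
```

```bash
python3 -m handwheel '[[[0,-0.07,0.7,0],[0,0,0.7,0],[0,0,0.7,0],[0,0,0.7,0],[0,0,0.7,0],[0,0,0.7,0],[0,0,0.5,0],[0,0,0.4,0],[0,0,0.23,0],[0,0,0,0],[0,0,0,0]]]'
python3 -m handwheel '[[[0,0,0,0],[0,0,0,0],[0,0,0,0],[0,0,0,0],[0,0,0,0],[0,0,0,0],[0,0,0,0],[0,0,0,0]]]' 45 35
python3 -c "from h import *;go(.53,-.236,.22)"
```

```text
t: 4.97
tcp_pos: [0.6028, 0.0058, 0.0985]
tool_rot: [0.992, 0.123, 0.001, 0.0]
force: [-0.1, -0.1, -0.1]
finger_gap: 0.995
gripper_force: 0.0
t: 5.98
tcp_pos: [0.6028, 0.0057, 0.0988]
tool_rot: [0.992, 0.123, 0.001, 0.0]
force: [-1.1, -0.8, 5.5]
finger_gap: 0.644
gripper_force: 37.2
t 5.97 pos [602.8   5.7  98.8] xaxis deg 14.1 F [-1.1 -0.8  5.5] gap 0.6441918517703519 37.18528412282467
units [-5.18  8.67 -4.85]
```

```bash
python3 -m handwheel '[[[0,0,-0.2,0],[0,0,-0.4,0],[0,0,-0.5,0],[0,0,-0.5,0],[0,0,-0.5,0],[0,0,-0.5,0],[0,0,-0.5,0],[0,0,-0.4,0],[0,0,-0.2,0],[0,0,-0.1,0],[0,0,0,0]]]'
python3 -m handwheel '[[[-0.2,0.1,0,0],[-0.5,0.3,0,0],[-0.6,0.5,0,0],[-0.6,0.5,0,0],[-0.6,0.6,0,0],[-0.6,0.6,0,0],[-0.6,0.6,0,0],[-0.5,0.6,0,0],[-0.4,0.6,0,0],[-0.3,0.6,0,0],[-0.2,0.6,0,0],[-0.1,0.6,0,0],[0,0.6,0,0],[0,0.6,0,0],[0,0.5,0,0],[0,0.4,0,0],[0,0.3,0,0],[0,0.2,0,0],[0,0,0,0],[0,0,0,0]]]'
python3 - <<'E'
from h import *
go(.53,-.236,.052)
p,d=snapshot("scene");q,_=snapshot("top")
cv2.imwrite("pics/lift.png",np.hstack([p[60:340,60:440],q[100:380,180:512]])[:,:,::-1])
E
```

```text
t: 7.35
tcp_pos: [0.6023, 0.0058, 0.1929]
tool_rot: [0.992, 0.123, -0.0, -0.0]
force: [0.2, 0.5, -0.5]
finger_gap: 0.643
gripper_force: 37.3
t: 9.85
tcp_pos: [0.5297, -0.2388, 0.193]
tool_rot: [0.992, 0.123, -0.0, -0.0]
force: [-0.4, 0.7, -2.1]
finger_gap: 0.645
gripper_force: 37.3
t 9.85 pos [ 529.7 -238.8  193. ] xaxis deg 14.11 F [-0.4  0.7 -2.1] gap 0.6453696210162734 37.30540415039286
units [ 0.04 -0.1   5.64]
```

View pics/lift.png

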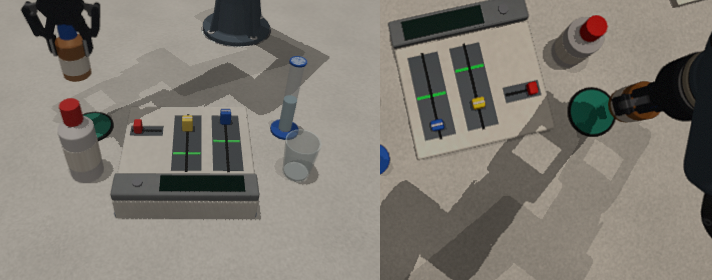

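The bottle hangs upright in the grip. The pad, glassware and faders have not moved, and both green lines are now clear to see. Next I'll lower it over the pad.

```bash
python3 -m handwheel '[[[0.04,-0.1,0.3,0],[0,0,0.6,0],[0,0,0.6,0],[0,0,0.6,0],[0,0,0.6,0],[0,0,0.6,0],[0,0,0.6,0],[0,0,0.5,0],[0,0,0.4,0],[0,0,0.3,0],[0,0,0.2,0],[0,0,0.2,0],[0,0,0.1,0],[0,0,0,0],[0,0,0,0]]]'
python3 -c "from h import *;go(.53,-.236,.0498)"
```

```text
t: 11.82
tcp_pos: [0.5304, -0.2366, 0.0533]
tool_rot: [0.992, 0.123, 0.0, 0.0]
force: [0.5, 0.5, -1.7]
finger_gap: 0.645
gripper_force: 37.3
t 11.82 pos [ 530.4 -236.6   53.3] xaxis deg 14.1 F [ 0.5  0.5 -1.7] gap 0.6445809122565436 37.31441837735474
units [-0.01 -0.03  0.14]
```

```bash
python3 -m handwheel '[[[0,0,0.06,0],[0,0,0.04,0],[0,0,0.03,0],[0,0,0,0],[0,0,0,0]]]'
```

```text
t: 12.45
tcp_pos: [0.5303, -0.2366, 0.0498]
tool_rot: [0.992, 0.123, 0.0, 0.0]
force: [-0.1, -0.3, -0.7]
finger_gap: 0.64
gripper_force: 37.3
```

```bash
python3 -m handwheel '[[[0,0,0.03,0],[0,0,0.03,0],[0,0,0,0],[0,0,0,0]]]'
```

```text
t: 12.95
tcp_pos: [0.5303, -0.2366, 0.0497]
tool_rot: [0.992, 0.123, 0.0, 0.0]
force: [-1.6, 1.1, 7.7]
finger_gap: 0.644
gripper_force: 38.1
```

Contact: the force rose to +7.7 N at the expected height. I'll release slowly and rise straight up.

```bash
python3 -m handwheel '[[[0,0,-0.02,0],[0,0,0,0],[0,0,0,0],[0,0,0,0],[0,0,0,0],[0,0,0,0]]]' 85
python3 -m handwheel '[[[0,0,-0.2,0],[0,0,-0.4,0],[0,0,-0.7,0],[0,0,-0.8,0],[0,0,-0.8,0],[0,0,-0.8,0],[0,0,-0.8,0],[0,0,-0.8,0],[0,0,-0.4,0],[0,0,0,0]]]' 
python3 -c "from h import *;go(.494,.066,.14)"
```

```text
t: 13.7
tcp_pos: [0.5302, -0.2365, 0.0487]
tool_rot: [0.992, 0.123, -0.0, -0.0]
force: [-0.6, 1.1, -0.1]
finger_gap: 0.995
gripper_force: 0.0
t: 14.95
tcp_pos: [0.5307, -0.2368, 0.1926]
tool_rot: [0.992, 0.123, 0.001, 0.001]
force: [0.1, -0.6, -0.4]
finger_gap: 0.997
gripper_force: 0.0
t 14.95 pos [ 530.7 -236.8  192.6] xaxis deg 14.1 F [ 0.1 -0.6 -0.4] gap 0.9973626493589274 0.0
units [  1.52 -12.11   2.08]
```

Run:
```python
from h import *
r=lambda a:np.round(np.asarray(a)*1000,1)
q,_=snapshot("top");p,_=snapshot("scene");np.savez("m.npz",p=p,q=q)
O=np.array([.5695,.0036,0]);w=.2465;ex=np.array([np.cos(w),np.sin(w),0]);ey=np.array([-ex[1],ex[0],0])
for n,im in(("top",q),("scene",p)):
  for c,z in(("green",.055),("yellow",.0875),("red",.0795),("blue",.0875)):
    for ce,s in blobs(im,c)[0]:
      P=onz(n,ce,z); L=r([(P-O)@ex,(P-O)@ey])
      if np.abs(L).max()<130: print(n,c,ce,s[2:],r(P),L)
# white lines on caps: low-saturation bright pixels near cap
for nm,(x0,y0,x1,y1) in dict(blue=(229,217,246,232),yellow=(270,195,287,211)).items():
    c=q[y0:y1,x0:x1].astype(int); m=c.min(2); t=m>130
    ys,xs=np.nonzero(t)
    if len(xs): 
        P=onz("top",(x0+xs.mean(),y0+ys.mean()),.0875); print(nm,len(xs),r(P),r([(P-O)@ex,(P-O)@ey]))
cv2.imwrite("pics/m.png",np.hstack([cv2.resize(q[100:250,180:380,::-1],(400,300),interpolation=cv2.INTER_CUBIC),cv2.resize(p[130:280,100:300,::-1],(400,300))]))
```

```text
top green [276.6 166.1] [14, 6, 48] [605.9  -2.1  55. ] [ 33.9 -14.4]
top green [261.5 169.5] [14, 6, 48] [598.7  25.9  55. ] [33.7 14.5]
top green [238.7 193.5] [14, 6, 47] [552.6  66.9  55. ] [-1.  65.5]
top green [223.7 196.9] [14, 6, 46] [545.5  94.3  55. ] [-1.1 93.8]
top yellow [278.1 202.8] [14, 13, 119] [533.6  -4.7  87.5] [-36.8   0.7]
top red [332.3 187.4] [11, 13, 111] [ 564.7 -101.9   79.5] [ -30.4 -101.1]
top blue [236.1 221. ] [13, 6, 43] [499.8  68.1  87.5] [-51.8  79.6]
top blue [237.6 227.5] [12, 7, 48] [488.5  65.2  87.5] [-63.5  79.5]
scene green [279.  200.5] [13, 2, 26] [551.3  67.9  55. ] [-2.  66.8]
scene green [293.  200.5] [13, 2, 26] [544.   95.5  55. ] [-2.3 95.3]
scene green [238.9 212.6] [13, 3, 27] [604.3  -1.6  55. ] [ 32.5 -13.5]
scene green [254.  212.7] [13, 3, 30] [597.   27.3  55. ] [32.5 16.3]
scene yellow [246.8 175.8] [10, 2, 13] [530.1  -5.7  87.5] [-40.5   0.6]
scene yellow [246.9 184.3] [11, 13, 136] [554.7   1.4  87.5] [-14.9   1.5]
scene red [197.5 185.6] [10, 15, 114] [575.6 -96.8  79.5] [-18.6 -98.9]
scene blue [285.5 169. ] [8, 1, 8] [488.8  66.9  87.5] [-62.8  81. ]
scene blue [285.1 177.5] [11, 13, 128] [515.2  71.5  87.5] [-36.1  79.1]
blue 16 [494.2  66.8  87.5] [-57.6  79.7]
yellow 12 [534.9  -5.5  87.5] [-35.7  -0.4]
```

View pics/m.png

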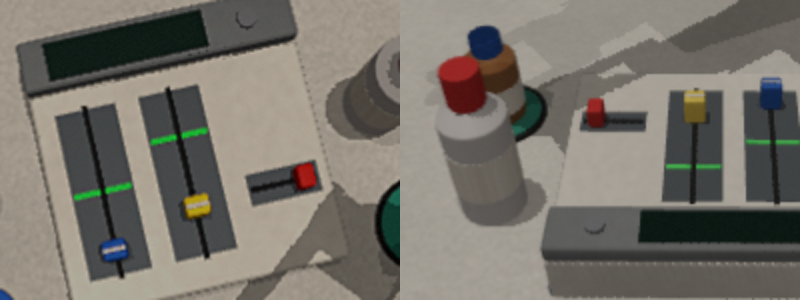

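The bottle stands upright on the pad. The blue cap must go +56.5 mm (2.26 units) and the yellow +69.5 mm (2.78 units). I'll take the blue fader first.

```bash
python3 -m handwheel '[[[0.1,-0.4,0,0],[0.1,-0.8,0,0],[0.1,-0.9,0,0],[0.1,-0.9,0,0],[0.1,-0.9,0,0],[0.1,-0.9,0.2,0],[0.1,-0.9,0.2,0],[0.1,-0.9,0.2,0],[0.1,-0.9,0.2,0],[0.1,-0.9,0.2,0],[0.1,-0.9,0.2,0],[0.1,-0.9,0.2,0],[0.1,-0.9,0.2,0],[0.1,-0.6,0.2,0],[0.1,-0.3,0.2,0],[0,0,0.1,0],[0,0,0,0],[0,0,0,0]]]' 45
python3 -c "from h import *;go(.4942,.0668,.062)"
```

```text
t: 17.3
tcp_pos: [0.4939, 0.063, 0.1389]
tool_rot: [0.993, 0.122, 0.0, 0.0]
force: [-0.4, -0.2, -0.2]
finger_gap: 0.528
gripper_force: 0.0
t 17.3 pos [493.9  63.  138.9] xaxis deg 14.04 F [-0.4 -0.2 -0.2] gap 0.528143558812124 0.0
units [ 0.05 -0.15  3.08]
```

```bash
python3 -m handwheel '[[[0.05,-0.15,0.4,0],[0,0,0.5,0],[0,0,0.5,0],[0,0,0.5,0],[0,0,0.5,0],[0,0,0.4,0],[0,0,0.2,0],[0,0,0.08,0],[0,0,0,0],[0,0,0,0]]]'
python3 -m handwheel '[[[0,0,0,0],[0,0,0,0],[0,0,0,0],[0,0,0,0],[0,0,0,0],[0,0,0,0]]]' 10 25
python3 -c "from h import *;go(.4942,.0668,.062)"
```

```text
t: 18.55
tcp_pos: [0.4942, 0.0675, 0.0622]
tool_rot: [0.992, 0.123, 0.0, 0.0]
force: [-0.1, -0.7, 0.6]
finger_gap: 0.526
gripper_force: 0.0
t: 19.3
tcp_pos: [0.4944, 0.0671, 0.0623]
tool_rot: [0.992, 0.123, 0.001, 0.0]
force: [0.1, -3.5, 6.8]
finger_gap: 0.247
gripper_force: 28.8
t 19.3 pos [494.4  67.1  62.3] xaxis deg 14.12 F [ 0.1 -3.5  6.8] gap 0.24735352172566788 28.756359815597534
units [-0.01  0.01  0.01]
```

```bash
python3 -m handwheel '[[[0.1,0,0,0],[0.2,0,0,0],[0.3,0,0,0],[0.3,0,0,0],[0.3,0,0,0],[0.3,0,0,0],[0.3,0,0,0],[0.2,0,0,0],[0.16,0,0,0],[0.1,0,0,0],[0,0,0,0],[0,0,0,0],[0,0,0,0]]]'
python3 -m handwheel '[[[0,0,0,0],[0,0,0,0],[0,0,0,0],[0,0,0,0]]]' 45
python3 -m handwheel '[[[0,0,-0.3,0],[0,0,-0.6,0],[0,0,-0.7,0],[0,0,-0.7,0],[0,0,-0.4,0],[0,0,0,0]]]'
python3 -c "from h import *;go(.5349,-.0055,.135)"
```

```text
t: 20.92
tcp_pos: [0.5489, 0.0811, 0.0623]
tool_rot: [0.992, 0.123, 0.0, 0.0]
force: [-1.1, -2.3, 5.0]
finger_gap: 0.248
gripper_force: 28.8
t: 21.42
tcp_pos: [0.5485, 0.0814, 0.0616]
tool_rot: [0.992, 0.123, -0.0, -0.0]
force: [0.3, -0.1, 0.2]
finger_gap: 0.527
gripper_force: 0.0
t: 22.18
tcp_pos: [0.5493, 0.0812, 0.1306]
tool_rot: [0.992, 0.123, 0.001, 0.0]
force: [0.1, -0.2, 0.4]
finger_gap: 0.528
gripper_force: 0.0
t 22.18 pos [549.3  81.2 130.6] xaxis deg 14.1 F [ 0.1 -0.2  0.4] gap 0.527536616090954 0.0
units [-1.4   3.22 -0.18]
```

Next the yellow fader.

```bash
python3 -m handwheel '[[[-0.1,0.2,0,0],[-0.2,0.4,0,0],[-0.2,0.5,0,0],[-0.2,0.5,0,0],[-0.2,0.5,0,0],[-0.2,0.5,0,0],[-0.2,0.4,0,0],[-0.1,0.22,0,0],[0,0,0,0],[0,0,0,0]]]'
python3 -c "from h import *;go(.5349,-.0055,.062)"
```

```text
t: 23.42
tcp_pos: [0.5343, -0.0051, 0.1293]
tool_rot: [0.992, 0.123, 0.0, -0.0]
force: [0.8, 0.4, -0.1]
finger_gap: 0.53
gripper_force: 0.0
t 23.43 pos [534.3  -5.1 129.3] xaxis deg 14.12 F [ 0.8  0.4 -0.1] gap 0.5303896466421052 0.0
units [0.02 0.02 2.69]
```

```bash
python3 -m handwheel '[[[0.02,0.02,0.4,0],[0,0,0.5,0],[0,0,0.5,0],[0,0,0.5,0],[0,0,0.4,0],[0,0,0.25,0],[0,0,0.14,0],[0,0,0,0],[0,0,0,0]]]'
python3 -m handwheel '[[[0,0,0,0],[0,0,0,0],[0,0,0,0],[0,0,0,0],[0,0,0,0],[0,0,0,0]]]' 10 25
python3 -m handwheel '[[[0.1,0,0,0],[0.2,0,0,0],[0.3,0,0,0],[0.3,0,0,0],[0.3,0,0,0],[0.3,0,0,0],[0.3,0,0,0],[0.3,0,0,0],[0.3,0,0,0],[0.2,0,0,0],[0.12,0,0,0],[0.06,0,0,0],[0,0,0,0],[0,0,0,0],[0,0,0,0]]]'
python3 -m handwheel '[[[0,0,0,0],[0,0,0,0],[0,0,0,0],[0,0,0,0]]]' 45
python3 -m handwheel '[[[0,0,-0.3,0],[0,0,-0.6,0],[0,0,-0.7,0],[0,0,-0.7,0],[0,0,-0.7,0],[0,0,-0.4,0],[0,0,0,0]]]'
python3 -c "from h import *;go(.565,-.102,.135)"
```

```text
t: 24.55
tcp_pos: [0.5352, -0.0058, 0.0624]
tool_rot: [0.992, 0.123, 0.0, 0.0]
force: [1.1, 0.2, 0.7]
finger_gap: 0.531
gripper_force: 0.0
t: 25.3
tcp_pos: [0.535, -0.0053, 0.0626]
tool_rot: [0.992, 0.123, 0.0, -0.0]
force: [-0.5, 3.3, 4.9]
finger_gap: 0.246
gripper_force: 28.2
t: 27.18
tcp_pos: [0.6017, 0.0118, 0.0626]
tool_rot: [0.992, 0.123, -0.001, -0.0]
force: [-1.7, 3.4, 5.3]
finger_gap: 0.252
gripper_force: 28.3
t: 27.68
tcp_pos: [0.6023, 0.0111, 0.0619]
tool_rot: [0.992, 0.123, -0.0, 0.0]
force: [-0.0, 0.5, -0.2]
finger_gap: 0.531
gripper_force: 0.0
t: 28.55
tcp_pos: [0.6029, 0.0111, 0.1482]
tool_rot: [0.992, 0.123, 0.001, 0.0]
force: [0.5, 0.5, 0.4]
finger_gap: 0.528
gripper_force: 0.0
t 28.55 pos [602.9  11.1 148.2] xaxis deg 14.1 F [0.5 0.5 0.4] gap 0.5280792038244738 0.0
units [-2.57  4.02  0.53]
```

Now I'll back off to the spot that gave a clear view and check both lines.

```bash
python3 -m handwheel '[[[-0.2,0.3,-0.4,0],[-0.4,0.7,-0.5,0],[-0.4,0.8,-0.5,0],[-0.4,0.8,-0.4,0],[-0.4,0.8,0,0],[-0.4,0.8,0,0],[-0.4,0.8,0,0],[-0.4,0.8,0,0],[-0.4,0.8,0,0],[-0.4,0.8,0,0],[-0.4,0.8,0,0],[-0.2,0.4,0,0],[0,0,0,0],[0,0,0,0]]]'
cat > chk.py <<'E'
from h import *
import sys
r=lambda a:np.round(np.asarray(a)*1000,1)
q,_=snapshot("top");p,_=snapshot("scene");np.savez("m.npz",p=p,q=q)
O=np.array([.5695,.0036,0]);w=.2465;ex=np.array([np.cos(w),np.sin(w),0]);ey=np.array([-ex[1],ex[0],0])
for n,im in(("top",q),("scene",p)):
  for c,z in(("green",.055),("yellow",.0875),("red",.0795),("blue",.0875)):
    for ce,s in blobs(im,c)[0]:
      P=onz(n,ce,z); L=r([(P-O)@ex,(P-O)@ey])
      if np.abs(L).max()<130: print(n,c,ce,s[2:],L)
for n,im in(("top",q),("scene",p)):
  for nm,Lx,Ly in(("blue",-1.1,80),("yellow",33.8,0)):
    C=proj(n,O+ex*Lx/1e3+ey*Ly/1e3+[0,0,.0875]); u,v=np.round(C).astype(int)
    c=im[v-5:v+6,u-6:u+7].astype(int); ys,xs=np.nonzero(c.min(2)>110)
    if len(xs):
        P=onz(n,(u-6+xs.mean(),v-5+ys.mean()),.0875); print(n,nm,len(xs),r([(P-O)@ex,(P-O)@ey]))
cv2.imwrite(f"pics/{sys.argv[1]}.png",np.hstack([cv2.resize(q[100:250,190:360,::-1],(453,400),interpolation=cv2.INTER_CUBIC),cv2.resize(p[150:250,180:320,::-1],(347,400)[:2])]))
E
python3 chk.py c1
```

```text
t: 30.3
tcp_pos: [0.548, -0.2234, 0.192]
tool_rot: [0.992, 0.123, -0.0, -0.0]
force: [-0.6, 0.5, -0.3]
finger_gap: 0.522
gripper_force: 0.0
top green [279.9 165.4] [7, 4, 24] [ 33.8 -20.7]
top green [259.  170.1] [9, 5, 30] [33.6 19.3]
top green [241.1 193. ] [9, 5, 31] [-1. 61.]
top green [220.3 197.7] [8, 4, 24] [ -1.2 100.3]
top yellow [269.1 166.2] [14, 15, 131] [30.5  1.6]
top red [332.3 187.5] [12, 13, 115] [ -30.6 -101.1]
top blue [229.2 189.8] [12, 5, 40] [ 4.6 79.8]
top blue [230.7 196.2] [13, 7, 49] [-7.1 79.6]
scene green [276.5 200.5] [8, 2, 16] [-1.9 61.7]
scene green [295.5 200.5] [8, 2, 16] [ -2.3 100.4]
scene green [236.7 212.6] [8, 3, 17] [ 32.5 -17.9]
scene green [255.8 212.7] [9, 3, 21] [32.4 19.9]
scene yellow [246.  199.6] [11, 2, 20] [28.5  1. ]
scene yellow [246.  208.9] [11, 14, 143] [53.2  1.7]
scene red [197.4 185.8] [10, 15, 115] [-18. -99.]
scene blue [286.7 187.5] [10, 2, 19] [-6.3 81. ]
scene blue [286.4 196.3] [12, 12, 135] [18.7 79.3]
top blue 22 [-0.7 79.6]
top yellow 18 [33.4  0.2]
scene blue 10 [-2.  80.5]
scene yellow 11 [32.3  1.1]
```

View pics/c1.png

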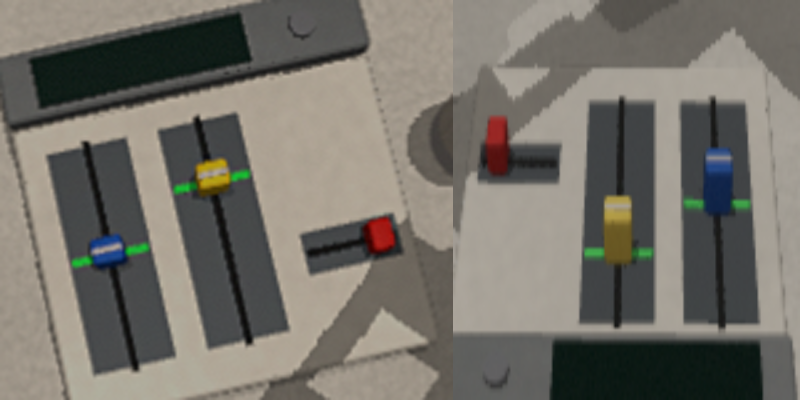

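Both lines are over the green bars within about 0.5 mm in both views. Now the switch.

```bash
python3 -c "from h import *;go(.565,-.1027,.06)"
```

```text
t 30.4 pos [ 548.1 -223.2  192. ] xaxis deg 14.16 F [-0.1 -0.4  0.3] gap 0.5265348207368968 0.0
units [ 1.84 -4.51  5.28]
```

```bash
python3 -m handwheel '[[[0.1,-0.3,0,0],[0.3,-0.6,0,0],[0.3,-0.8,0.2,0],[0.3,-0.8,0.4,0],[0.3,-0.8,0.4,0],[0.3,-0.6,0.4,0],[0.2,-0.4,0.4,0],[0.04,-0.2,0.4,0],[0,0,0.2,0],[0,0,0,0],[0,0,0,0]]]'
python3 -c "from h import *;go(.565,-.1027,.06)"
```

```text
t: 31.78
tcp_pos: [0.5655, -0.1045, 0.1323]
tool_rot: [0.992, 0.122, 0.0, 0.0]
force: [-0.2, -0.2, -0.3]
finger_gap: 0.527
gripper_force: 0.0
t 31.77 pos [ 565.5 -104.5  132.3] xaxis deg 14.05 F [-0.2 -0.2 -0.3] gap 0.5273406093629924 0.0
units [-0.   -0.08  2.89]
```

```bash
python3 -m handwheel '[[[0,-0.08,0.4,0],[0,0,0.5,0],[0,0,0.5,0],[0,0,0.5,0],[0,0,0.4,0],[0,0,0.3,0],[0,0,0.2,0],[0,0,0.09,0],[0,0,0,0],[0,0,0,0]]]'
python3 -m handwheel '[[[0,0,0,0],[0,0,0,0],[0,0,0,0],[0,0,0,0],[0,0,0,0],[0,0,0,0],[0,0,0,0]]]' 5 25
python3 -c "from h import *;go(.565,-.1027,.06)"
```

```text
t: 33.02
tcp_pos: [0.565, -0.1019, 0.0601]
tool_rot: [0.992, 0.123, 0.0, 0.0]
force: [0.1, -0.6, -0.2]
finger_gap: 0.529
gripper_force: 0.0
t: 33.9
tcp_pos: [0.5649, -0.102, 0.0601]
tool_rot: [0.992, 0.123, 0.0, 0.0]
force: [-0.3, -0.9, 5.7]
finger_gap: 0.182
gripper_force: 27.5
t 33.9 pos [ 564.9 -102.    60.1] xaxis deg 14.11 F [-0.3 -0.9  5.7] gap 0.18211678683698862 27.479226887226105
units [-0.    0.03  0.  ]
```

```bash
python3 -m handwheel '[[[0,-0.1,0,0],[0,-0.2,0,0],[0,-0.2,0,0],[0,-0.2,0,0],[0,-0.2,0,0],[0,-0.2,0,0],[0,-0.15,0,0],[0,-0.1,0,0],[0,-0.06,0,0],[0,0,0,0],[0,0,0,0]]]'
python3 -m handwheel '[[[0,-0.04,0,0],[0,-0.02,0,0],[0,0,0,0],[0,0,0,0]]]'
python3 -c "from h import *;go(.5744,-.0668,.06)"
```

```text
t: 35.28
tcp_pos: [0.5562, -0.0679, 0.0601]
tool_rot: [0.992, 0.123, 0.0, 0.0]
force: [-0.3, -1.9, 5.5]
finger_gap: 0.18
gripper_force: 27.6
t: 35.78
tcp_pos: [0.5559, -0.0668, 0.0602]
tool_rot: [0.992, 0.123, 0.0, 0.001]
force: [-1.6, -3.1, 5.6]
finger_gap: 0.178
gripper_force: 27.6
t 35.77 pos [555.9 -66.8  60.2] xaxis deg 14.12 F [-1.6 -3.1  5.6] gap 0.1781504777281609 27.569084465503693
units [0.72 0.18 0.01]
```

```bash
for i in 1; do python3 -m handwheel '[[[0,-0.04,0,0],[0,-0.02,0,0],[0,0,0,0],[0,0,0,0]]]'; python3 -m handwheel '[[[0,-0.04,0,0],[0,-0.02,0,0],[0,0,0,0],[0,0,0,0]]]'; done
```

```text
t: 36.28
tcp_pos: [0.5559, -0.0668, 0.0601]
tool_rot: [0.992, 0.123, 0.0, 0.002]
force: [-1.6, -8.1, 3.9]
finger_gap: 0.181
gripper_force: 27.4
t: 36.78
tcp_pos: [0.5559, -0.0666, 0.0602]
tool_rot: [0.992, 0.124, 0.001, 0.003]
force: [-2.1, -10.8, 3.0]
finger_gap: 0.181
gripper_force: 27.3
```

The TCP no longer moves and the force is building, so this is the end stop. I'll ease back 1 mm, release, back off and check.

```bash
python3 -m handwheel '[[[0,-0.06,0,0],[0,0,0,0],[0,0,0,0]]]'
python3 -m handwheel '[[[0,0.06,0,0],[0,0,0,0],[0,0,0,0],[0,0,0,0],[0,0,0,0]]]' 45
python3 -m handwheel '[[[0,0,-0.3,0],[0,0,-0.6,0],[0,0,-0.7,0],[0,0,-0.7,0],[0,0.3,-0.7,0],[0,0.7,-0.7,0],[0,0.8,-0.7,0],[-0.1,0.8,-0.5,0],[-0.2,0.8,-0.3,0],[-0.2,0.8,0,0],[-0.2,0.8,0,0],[0,0.8,0,0],[0,0.4,0,0],[0,0,0,0],[0,0,0,0]]]'
python3 chk.py c2
```

```text
t: 37.15
tcp_pos: [0.5559, -0.0665, 0.0602]
tool_rot: [0.992, 0.124, 0.001, 0.004]
force: [-3.1, -15.2, 1.9]
finger_gap: 0.18
gripper_force: 27.2
t: 37.78
tcp_pos: [0.555, -0.0629, 0.0597]
tool_rot: [0.992, 0.123, -0.0, -0.0]
force: [-0.5, 0.2, -0.1]
finger_gap: 0.528
gripper_force: 0.0
t: 39.65
tcp_pos: [0.5756, -0.2172, 0.1896]
tool_rot: [0.992, 0.123, -0.0, -0.0]
force: [0.4, 0.1, -0.0]
finger_gap: 0.532
gripper_force: 0.0
top green [279.9 165.4] [7, 4, 24] [ 33.8 -20.7]
top green [259.  170.1] [9, 5, 30] [33.6 19.3]
top green [241.1 192.9] [9, 5, 30] [-0.9 60.9]
top green [220.3 197.7] [8, 4, 24] [ -1.2 100.3]
top yellow [269.1 166.2] [14, 15, 131] [30.5  1.6]
top red [312.4 192.1] [11, 13, 114] [-30.8 -64.1]
top blue [229.2 189.9] [12, 6, 40] [ 4.5 79.8]
top blue [230.7 196.2] [12, 7, 49] [-7.1 79.6]
scene green [276.5 200.5] [8, 2, 16] [-1.9 61.7]
scene green [295.5 200.5] [8, 2, 16] [ -2.3 100.4]
scene green [236.7 212.6] [8, 3, 17] [ 32.5 -17.9]
scene green [255.8 212.7] [9, 3, 21] [32.4 19.9]
scene yellow [246.  199.6] [11, 2, 20] [28.5  1. ]
scene yellow [246. 209.] [11, 13, 142] [53.5  1.7]
scene red [215.4 186. ] [9, 15, 116] [-17.8 -62.6]
scene blue [286.7 187.5] [10, 2, 19] [-6.3 81. ]
scene blue [286.4 196.3] [12, 12, 135] [18.7 79.3]
top blue 23 [-0.7 79.7]
top yellow 18 [33.4  0.2]
scene blue 10 [-2.  80.5]
scene yellow 11 [32.3  1.1]
```

View pics/c2.png

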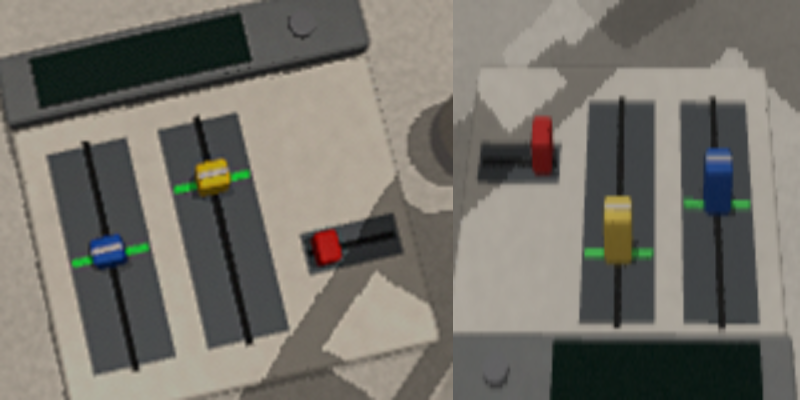

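Run:
```python
from h import *
z=np.load("m.npz")
for n,k in(("scene","p"),("top","q")):
    a=np.load(n+"0.npz")["p"]
    for c in("red","blue","pad"): print(n,c,[b[0].tolist() for b in blobs(z[k],c,amin=20)[0]])
cv2.imwrite("pics/f.png",cv2.resize(np.hstack([z["p"],z["q"]])[:,:,::-1],(800,300)))
```

```text
scene red [[130.9, 171.8], [215.4, 186.0]]
scene blue [[357.9, 123.4], [142.0, 150.8], [340.7, 189.7], [286.4, 196.3]]
scene pad [[165.7, 178.3]]
top red [[393.5, 127.8], [312.4, 192.1]]
top blue [[59.5, 15.9], [229.2, 189.9], [230.7, 196.2], [413.7, 207.0], [176.5, 258.6], [147.3, 262.9]]
top pad [[398.2, 192.8], [386.9, 196.8], [391.0, 228.2]]
```

View pics/f.png

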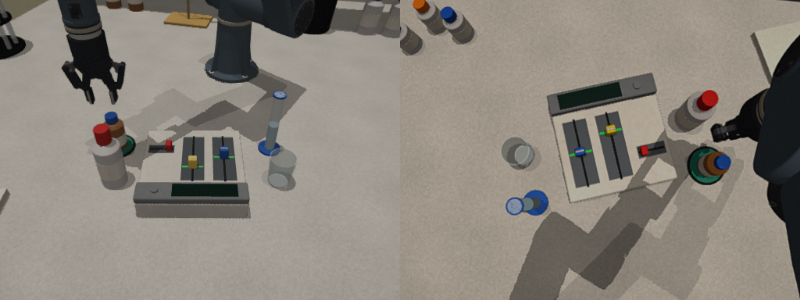

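The bottle is upright on the pad, both lines are set, the switch is at its left stop, the glassware has not moved and the gripper is clear. Handing in.

```bash
python3 -c "from station import *;print(sign_off())"
```

```text
the job is handed in; nothing more can be done
None
```

The job is handed in: the bottle stands on the green pad, both faders are within about 0.5 mm of their green lines, and the red switch was then slid left until it hit its stop, finishing at about 40 s.

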